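# Refit the hook-in lid of the vial bin

### The arm

A 6-joint arm with a two-finger parallel gripper is mounted at the origin on the work surface. World frame = base frame: x ahead of the robot, y to its left, z up, the work surface at z = 0. Lengths are in m, angles in degrees, forces in N, time in s.
With the tool pointing down it reaches from about 0.3 to 0.75 m from the base axis. Payload 8.5 kg.
Tool frame: the origin (TCP) lies on the centre line of the jaws, within the pads' length; the fingertips stand 17 mm ahead of it and the grasp point (between the pads) lies 2 mm behind it (env.tcp_to_tips is the distance from the TCP to the fingertips, in m); z points along the fingers, y is the line along which they close (so a half turn about z gives the same grasp; the last joint's range is limited). The gripper opens to 85 mm and grips with 20 to 120 N. Pads are 22 mm wide; open, the fingers measure 114 mm over their backs; the gripper's body (76 mm by 85 mm) begins 54 mm behind the grasp point. The pads swing forward as they close: fully open they stand 13 mm farther back than shut.
Start: joints at [-79.658, 21.807, 74.336, -0, 83.858, -12.336], TCP at [0.212, -0.507, 0.216] pointing down, gripper open.
Joint ranges: [-178.18, 178.18], [-50.72, 133.34], [12.68, 142.11], [-81.47, 261.47], [9.98, 163.14], [-165.26, 165.26]. Speed limits (degrees/s): [136.94, 136.94, 180, 180, 180, 180].

### API

Orientations are given as a 3x3 rotation matrix whose columns are the frame's x, y, z axes.
In Python, from rig import env gives the robot as it stands. The module is installed in compiled form; this text tells all that it offers.
- The arm moves only by the shell command python3 -m pendant 'ROWS' [FORCE]. ROWS is JSON, a list of rows, each a list of 7 numbers: the opening, from 0 (shut) to 1 (fully open), then the shift along the tool's x, y, z in m, then the turn, a rotation vector about the tool's x, y, z in rad. A call has 1 to 5 rows; each row is the pose to reach, as a shift and turn from the pose commanded when the call began, along the tool's axes at that moment; what a row does not reach only later rows make up. A row lasts 1/8 s, in which the tool goes at most 62.5 mm and 10.7 degrees, less where a joint would pass 70% of its speed; a pose out of reach is approached as far as the arm can. A call with a gripper value outside its range is refused whole. The fingers move at their own pace and stop on an object; FORCE is the grip in N (left out, the last holds). Time passes only in rows, so rows that repeat a pose let the fingers close. It gives the time, the measured TCP pose, the force, the opening and the grip force at its end, in the units of the state.
- env.observe(): the state, without advancing time (a new reading comes with each control period).
- env.get_image(name): name is "scene" or "side" or "wrist"; returns a dict with "image" (480x640x3 uint8, blue, green, red), "fx", "fy", "cx", "cy" (pixels), "k1" (the pictures are not rectified: a ray, as slopes to the right and down, at radius r is drawn at 1 + k1 r^2 times it, then the intrinsics apply), "pose" (4x4, takes a point from camera to world coordinates). Camera axes: x right, y up, looking along -z (the intrinsics and any distortion apply to the point x, -y, -z); pixel columns grow to the right and rows downward; lengths in m; the calibration is good to about 2 mm. A picture is of the moment at which its call begins. There is no depth.
- env.close_job(): hands the job in; it is judged then, once.
Trained networks look in the newest picture that a camera, given by its name, has taken for a name from the list of things; names that differ only in an ending like _2 or _b are one class to them, and where a whole thing is asked for, a point or a joint stands for the part that bears it (a point fixed in the world has none). Each returns a list of dicts, best first, with "conf" (0 to 1); they miss things now and then, are a little off and sometimes report something else, mostly with a low value. They report only what shows in the picture. A call takes as long as a camera call. They do not tell look-alikes from the thing itself.
- env.find_in(camera, thing): "bbox" ([centre column, centre row, width, height] in pixels, round what is visible of it).
- env.trace(camera, thing): "mask" (480x640 bool, what is visible of it) and "bbox" ([centre column, centre row, width, height] in pixels, round what is visible of it).
- env.tip_of(camera, thing): "centre" ([column, row] in pixels: a listed point, or the origin of a listed thing).
The state is a dict: "time_s": time; "q": joint angles; "qvel": joint speeds; "joint_efforts": joint torques, N m; "position": TCP position; "tool_rot": TCP orientation; "ft_force": force on the tool from outside, world axes, zero at the start; "wrist_torque": the same for the moment, N m; "grip_width": finger opening in m; "gripper_force": force on a finger pad.
Only numpy, scipy, OpenCV 4.12 (cv2) and the standard library are available. Lean on these libraries where they do the work, as an engineer would, in place of code of your own. Each camera call takes 0.05 s, during which the arm holds its last target. There are 200 camera calls.

### The job

Put the loose white lid back on the grey vial bin: with its front raised, hook the lid's lip under the bin's fixed ledge until it meets the wall there, then swing the front down until it snaps home under the spring catch and the lid lies flush and square on the bin, and let go. Feel your way in without forcing it, and leave the other things on the counter where they are.

Things in the scene. Friction and masses are not known exactly. Their poses are not given: they have to be found in the camera images.
- dock: flat steel base plate 215 x 110 x 10 mm fixed on the counter; origin centre of underside, x lengthwise, y across, z up. Carries the open grey vial bin (90 mm wide, parallel, centred in y). The bin (ledge, catch and all) is clamped fast within 20 mm either way of its middle along dock x; this shift is NOT reported: find it by touch or sight. Bin top, the lid's seat: dock z = 60 mm
- ledge_ref (a point): dock x -75, y 0, z 60 mm, dock axes: foot of the ledge's wall IF the bin were at its middle (else add the shift). Flat hard deck at z 60 (80 mm wide) from the wall to 60 mm in +x; open bin beyond. The wall is 13 mm high; from its top a ledge 4 mm thick, 90 mm wide, overhangs the deck 8 mm in +x, leaving a slot 9 mm high under it. Over 25 N between lid and bin is forcing
- catch_ref (a point): dock x 75, y 0, z 60 mm, dock axes: front edge seat, bin at middle (else add shift). Steel spring catch 36 mm wide, 17 mm high: nose corner 3 mm to -x and 7.5 mm up, face sloping up and to +x, 30 deg off vertical. Pressing the front down (5 to 12 N) springs it out, then it snaps over. Fixed end stops 6 mm high beside it, 1.8 mm to +x: lip over 1.5 mm short of its wall, it jams
- lid: loose white lid, 0.14 kg, flat on the counter, top up; origin mid-underside, 150 mm long in x. Plate x -60 to 75 mm, 84 wide, 5 thick; lip (tongue) to x -75, 60 wide, 4 thick, undersides level. Grip rib lengthwise, x 22 to 62, 12 mm thick in y, top z 33. Seated: axes as the dock's, origin at dock x = bin's shift, y 0, z 60. Lip enters the slot with the front raised 0.1 to 0.35 rad
- lid_lip (a point): middle of the lower edge of the lid's lip end (lid frame x = -75, y = 0, z = 0 mm); axes as the lid's
- lid_front (a point): middle of the lower edge of the lid's front end, the one that goes under the catch (lid frame x = +75, y = 0, z = 0 mm); axes as the lid's
- organizer: bystander: round white pill organizer with hinged clear lids, 94 mm across, 31 mm tall; origin at the centre of its underside
- dropper: bystander: small empty glass eyedropper bottle, 32 mm across, 91 mm tall; origin at the centre of its underside
- scoop: bystander: yellow plastic measuring scoop, bowl 40 mm across and 22 mm tall, handle to -x, 117 mm long over all; origin under the bowl's centre
- tweezers: bystander: steel tweezers lying flat, 107 mm long in x, 4 mm tall; origin near the middle, on the counter
Mind the look-alikes: they are no part of the job. Of the things that look like the dock, take the one that is nearest to the robot's base at the start. Leave any green look-alike of the lid alone.

How it is judged:
By the outcome, as a careful person would: the job done as asked, in the order asked, and still so for the second after the job is handed in, with the robot touching nothing.
It also fails if it takes over 64 s, if anything falls off the work surface, if the arm or the gripper's body presses on something with over 40 N, if the wrist force passes 120 N, or if a joint passes its speed limit or range.

## Working session

There is one attempt and no reset: what is moved stays moved. The work goes in short steps, Python scripts to look and compute and a shell command to move; the robot and the scene stay as the last step left them, time stands still between calls to the robot, and variables do not carry over. Pictures are saved under pics/ and viewed, at most 10 in all, crops included, and the job is handed in when it is done.

```bash
mkdir -p pics; cat > h.py <<'E'
import numpy as np, cv2, json
from rig import env
np.set_printoptions(precision=4,suppress=True)
def ray(im,uv):
    x=(uv[0]-im['cx'])/im['fx']; y=(uv[1]-im['cy'])/im['fy']
    rd=np.hypot(x,y); r=rd
    for _ in range(20): r=rd/(1+im['k1']*r*r)
    s=r/rd if rd>0 else 1
    P=np.array(im['pose']); d=P[:3,:3]@np.array([x*s,-y*s,-1.]); return P[:3,3],d
def onz(im,uv,z):
    o,d=ray(im,uv); return o+d*(z-o[2])/d[2]
def proj(im,p):
    P=np.array(im['pose']); c=P[:3,:3].T@(np.array(p)-P[:3,3])
    x=c[0]/-c[2]; y=-c[1]/-c[2]; k=1+im['k1']*(x*x+y*y)
    return np.array([im['fx']*x*k+im['cx'],im['fy']*y*k+im['cy']])
E
python3 - <<'E'
from h import *
s=env.observe(); print(s['time_s'],s['position'],s['tool_rot'],s['grip_width'],env.tcp_to_tips)
ims={}
for c in ['scene','side','wrist']:
    im=env.get_image(c); cv2.imwrite(f'pics/a_{c}.png',im['image']); print(c,np.array(im['pose'])[:3,3],im['fx'],im['k1'])
    for t in ['dock','lid','lid_lip','lid_front']:
        if t in('dock','lid'):
            for d in env.find_in(c,t)[:4]: print(' ',t,np.array(d['bbox']),d['conf'],)
        for d in env.tip_of(c,t)[:4]: print('  tip',t,np.array(d['centre']),d['conf'],onz(im,d['centre'],0)[:2])
E
```

```text
0.0 [ 0.212  -0.5071  0.2152] [[ 0.9227  0.3856 -0.0002]
 [ 0.3856 -0.9227  0.0015]
 [ 0.0004 -0.0015 -1.    ]] 0.08540491230709553 0.017
scene [0.9544 0.7698 0.6988] 470.7956501290163 -0.0978843363709028
  dock [359.4 265.1 113.3  87.5] 0.9
  dock [435.6 344.9 120.6 106.1] 0.56
  tip dock [358.  271.9] 0.9 [0.5423 0.1446]
  tip dock [432.2 350.5] 0.89 [0.5216 0.386 ]
  tip dock [334.  184.2] 0.43 [ 0.4295 -0.1876]
  lid [333.7 159.8  52.2  19.8] 0.58
  lid [283.6 321.7  46.5  48.2] 0.25
  tip lid [333.8 161.3] 0.97 [ 0.3726 -0.299 ]
  tip lid [308.4 196.9] 0.84 [ 0.5195 -0.1601]
  tip lid_lip [329.7 185.1] 0.74 [ 0.4423 -0.1883]
  tip lid_lip [356.7 152.1] 0.69 [ 0.2825 -0.3209]
  tip lid_lip [223.7 211.7] 0.57 [ 0.7414 -0.1877]
  tip lid_front [286.1 206.2] 0.78 [ 0.5892 -0.1451]
  tip lid_front [316.6 163.2] 0.78 [ 0.424  -0.3095]
  tip lid_front [282.7 322.9] 0.38 [0.7444 0.2086]
side [ 0.5306 -0.7944  0.5402] 497.0802225298295 -0.14339674138650557
  dock [296.4 197.4  84.9  37. ] 0.98
  dock [303.2 239.7 102.4  51.9] 0.61
  tip dock [301.5 248.1] 0.87 [0.5353 0.1597]
  tip dock [293.6 210.6] 0.68 [0.5177 0.3544]
  tip dock [293.  345.5] 0.37 [ 0.517  -0.1642]
  lid [296.2 346.3  97.5  49.4] 0.68
  lid [181.3 416.8 109.   50.9] 0.6
  lid [441.4 283.9  63.1  20.4] 0.25
  tip lid [296.8 347.4] 0.81 [ 0.5232 -0.1691]
  tip lid [182.8 419. ] 0.59 [ 0.3635 -0.3168]
  tip lid_lip [130.  422.8] 0.88 [ 0.29   -0.3244]
  tip lid_lip [247.  356.6] 0.6 [ 0.4435 -0.1889]
  tip lid_lip [302.8 249.5] 0.35 [0.5381 0.1534]
  tip lid_front [236.4 412.8] 0.95 [ 0.4375 -0.3061]
  tip lid_front [334.9 336.9] 0.63 [ 0.5872 -0.145 ]
wrist [ 0.2843 -0.4782  0.3739] 335.25269260938336 0.011391810346798351
  lid [176.5  35.5  97.4  70.9] 0.96
  tip lid_lip [171.9  58.4] 0.77 [ 0.2888 -0.3187]
```

```bash
python3 - <<'E'
import cv2,numpy as np
a=cv2.imread('pics/a_scene.png')[100:450,180:560]; b=cv2.imread('pics/a_side.png')[150:460,80:500]
h=600
A=cv2.resize(a,(400,368)); 
cv2.imwrite('pics/a1.png',cv2.resize(a,None,fx=1.7,fy=1.7)); cv2.imwrite('pics/a2.png',cv2.resize(b,None,fx=1.9,fy=1.9))
E
```

```text
(no output)
```

View pics/a1.png

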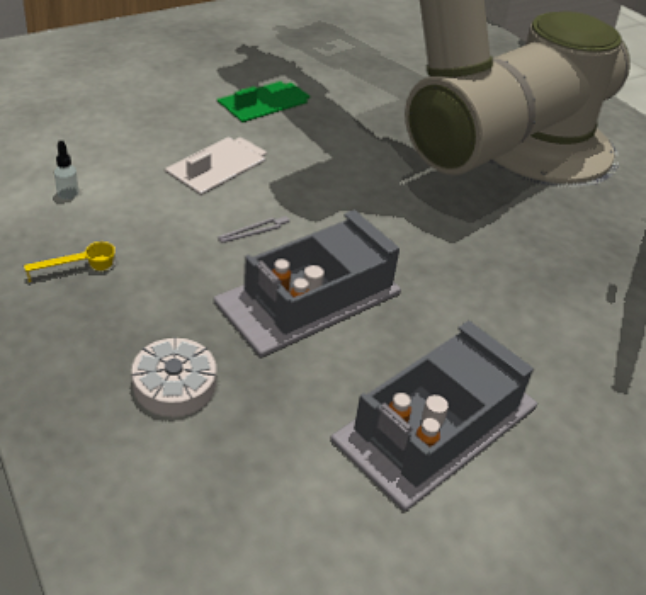

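View pics/a2.png

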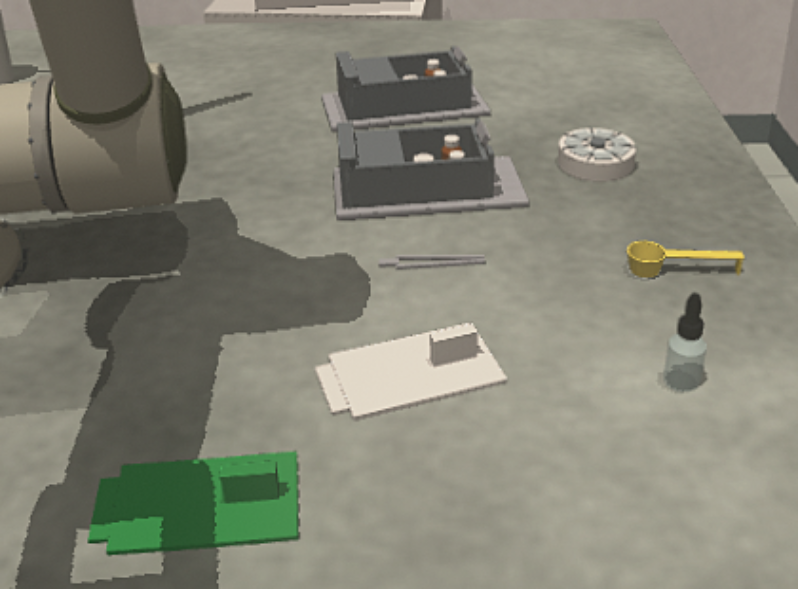

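The white lid is at about (0.52, -0.165), its lip towards the robot. The nearer bin is at about (0.54, 0.15), ledge on the robot's side and catch facing +x. I'll move the wrist camera over the lid.

```bash
python3 -m pendant '[[1,0.335,-0.205,0.06,0,0,0.1],[1,0.335,-0.205,0.06,0,0,0.1],[1,0.335,-0.205,0.06,0,0,0.1],[1,0.335,-0.205,0.06,0,0,0.1],[1,0.335,-0.205,0.06,0,0,0.1]]'
python3 -m pendant '[[1,0,0,0,0,0,0]]'; python3 -m pendant '[[1,0,0,0,0,0,0]]'
python3 - <<'E'
from h import *
s=env.observe(); print(s['time_s'],s['position'],s['tool_rot'],s['ft_force'])
im=env.get_image('wrist'); cv2.imwrite('pics/b.png',im['image']); print(np.array(im['pose']))
for t in ['lid','lid_lip','lid_front']:
    for d in env.tip_of('wrist',t)[:3]: print(t,np.array(d['centre']),d['conf'],onz(im,d['centre'],0)[:2])
print(proj(im,s['position']+np.array([0,0,-.1])))
E
```

```text
time_s: 1.68
position: [0.3939, -0.2555, 0.1686]
tool_rot: [[0.957, 0.291, 0.001], [0.291, -0.957, -0.001], [0.0, 0.001, -1.0]]
ft_force: [0.3, -1.5, -0.1]
grip_width: 0.0855
gripper_force: 0.0
time_s: 1.8
position: [0.3944, -0.2537, 0.1683]
tool_rot: [[0.955, 0.297, -0.001], [0.297, -0.955, 0.001], [-0.0, -0.001, -1.0]]
ft_force: [-0.1, -0.2, 0.7]
grip_width: 0.0849
gripper_force: 0.0
time_s: 1.92
position: [0.393, -0.2575, 0.1688]
tool_rot: [[0.956, 0.292, 0.0], [0.292, -0.956, -0.001], [-0.0, 0.001, -1.0]]
ft_force: [-0.2, -0.4, 0.8]
grip_width: 0.0853
gripper_force: 0.0
1.925 [ 0.393  -0.2575  0.1688] [[ 0.9564  0.292   0.0002]
 [ 0.292  -0.9564 -0.0006]
 [-0.      0.0006 -1.    ]] [-0.209  -0.3972  0.8059]
[[ 0.2917  0.9106  0.2928  0.4679]
 [-0.9565  0.2778  0.0891 -0.2354]
 [-0.0002 -0.306   0.952   0.3269]
 [ 0.      0.      0.      1.    ]]
lid [257.7  42. ] 0.86 [ 0.52   -0.1658]
lid [354.7 251. ] 0.7 [ 0.3628 -0.308 ]
lid_lip [340.2 313.2] 0.92 [ 0.2887 -0.3164]
lid_lip [258.4 133.9] 0.6 [ 0.4467 -0.1844]
lid_front [376.2 181.7] 0.62 [ 0.437  -0.3047]
[316.4934 229.9549]
```

```bash
python3 -m pendant '[[1,0.058,-0.025,0.01,0,0,0],[1,0.117,-0.05,0.02,0,0,0],[1,0.117,-0.05,0.02,0,0,0],[1,0.117,-0.05,0.02,0,0,0]]'
python3 - <<'E'
from h import *
s=env.observe(); print(s['time_s'],s['position'],s['ft_force'])
im=env.get_image('wrist'); cv2.imwrite('pics/c.png',im['image'][:,:])
for t in ['lid','lid_lip','lid_front']:
    for d in env.tip_of('wrist',t)[:3]: print(t,np.array(d['centre']),d['conf'],onz(im,d['centre'],0)[:2])
m=env.trace('wrist','lid')
for d in m: print(d['bbox'],d['conf'])
E
```

```text
time_s: 2.62
position: [0.49, -0.1758, 0.1485]
tool_rot: [[0.957, 0.291, -0.0], [0.291, -0.957, -0.0], [-0.0, -0.0, -1.0]]
ft_force: [-0.2, 0.2, 0.4]
grip_width: 0.0852
gripper_force: 0.0
2.625 [ 0.49   -0.1758  0.1485] [-0.1566  0.1983  0.4204]
lid [312.9 180.4] 0.62 [ 0.5201 -0.1631]
lid_lip [382.  410.2] 0.73 [ 0.2907 -0.3147]
lid_lip [312.4 258.9] 0.58 [ 0.4463 -0.1847]
lid_front [421.4 298.9] 0.9 [ 0.4367 -0.3037]
lid_front [312.6  92.8] 0.75 [ 0.5905 -0.1417]
[406.4, 356.2, 111.0, 131.3] 0.88
[313.1, 176.7, 95.9, 172.9] 0.57
```

View pics/c.png

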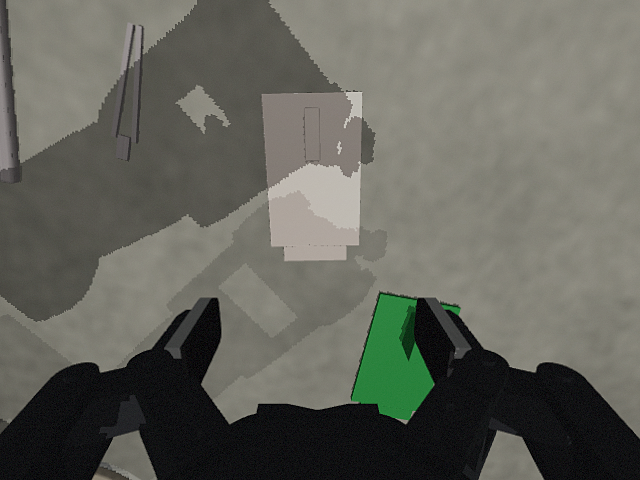

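The white lid shows with its front edge at row 93 (cols 263–362), lip end at row 261 (cols 284–347) and rib at about (312, 135). It agrees with the tool's yaw. The green lid is lower right. Next I'll grasp the rib.

```bash
python3 -m pendant '[[0.6,0.055,-0.0036,0.02,0,0,0],[0.5,0.073,-0.0036,0.06,0,0,0],[0.5,0.073,-0.0036,0.1,0,0,0],[0.5,0.073,-0.0036,0.122,0,0,0],[0.5,0.073,-0.0036,0.122,0,0,0]]' 60
python3 -m pendant '[[0,0,0,0,0,0,0],[0,0,0,0,0,0,0],[0,0,0,0,0,0,0],[0,0,0,0,0,0,0],[0,0,0,0,0,0,0]]' 60
```

```text
time_s: 3.5
position: [0.5582, -0.1507, 0.0255]
tool_rot: [[0.957, 0.291, -0.003], [0.291, -0.957, 0.001], [-0.002, -0.002, -1.0]]
ft_force: [0.1, -0.0, 0.9]
grip_width: 0.0431
gripper_force: 0.0
time_s: 4.12
position: [0.5592, -0.1504, 0.0268]
tool_rot: [[0.957, 0.292, 0.0], [0.292, -0.957, -0.0], [0.0, 0.0, -1.0]]
ft_force: [0.1, 0.2, 0.1]
grip_width: -0.0001
gripper_force: 0.0
```

```bash
python3 - <<'E'
from h import *
im=env.get_image('wrist'); cv2.imwrite('pics/d.png',im['image'])
s=env.get_image('side'); c=cv2.resize(s['image'][250:430,200:440],None,fx=2,fy=2)
cv2.imwrite('pics/d.png',np.vstack([cv2.resize(im['image'],(480,360)),c])[:600])
E
```

```text
(no output)
```

View pics/d.png

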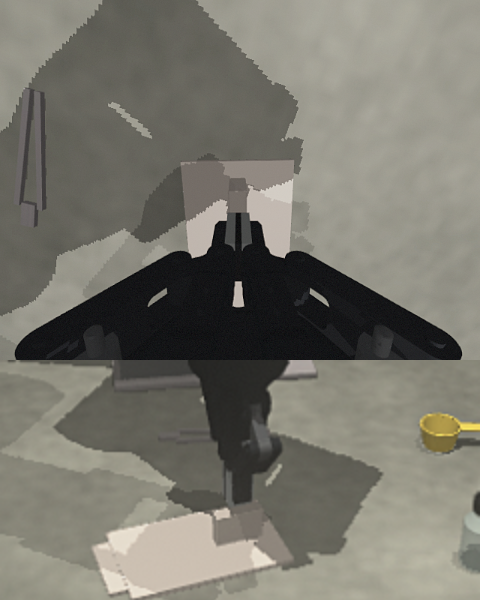

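```bash
python3 - <<'E'
from h import *
s=env.observe(); p=np.array(s['position']);R=np.array(s['tool_rot'])
im=env.get_image('wrist'); 
print(s['grip_width'],s['gripper_force'],s['time_s'])
print('tip',proj(im,p+R@[0,0,.017]),'tcp',proj(im,p))
o=np.array([.5184,-.1632,0]);X=R[:,0];Z=np.array([0,0,1])
for x,z in[(75,0),(62,33),(22,33),(22,5),(-75,0)]: print(x,z,proj(im,o+X*x/1e3+Z*z/1e3))
for t in['lid_front','lid_lip']:print(t,[(d['centre'],d['conf'],onz(im,d['centre'],0)[:2]) for d in env.tip_of('wrist',t)])
cv2.imwrite('pics/e.png',cv2.resize(im['image'][180:420,220:420],None,fx=2.5,fy=2.5))
E
```

```text
4.93194049801773e-05 0.0 4.225
tip [316.1789 272.2147] tcp [316.0436 285.6044]
75 0 [316.756  212.8344]
62 33 [316.6088 255.3383]
22 33 [316.6752 327.1215]
22 5 [316.8006 300.7257]
-75 0 [316.912  420.9668]
lid_front [([317.2, 210.6], 0.64, array([ 0.5915, -0.1412]))]
lid_lip [([318.2, 423.1], 0.95, array([ 0.4451, -0.1865]))]
```

View pics/e.png

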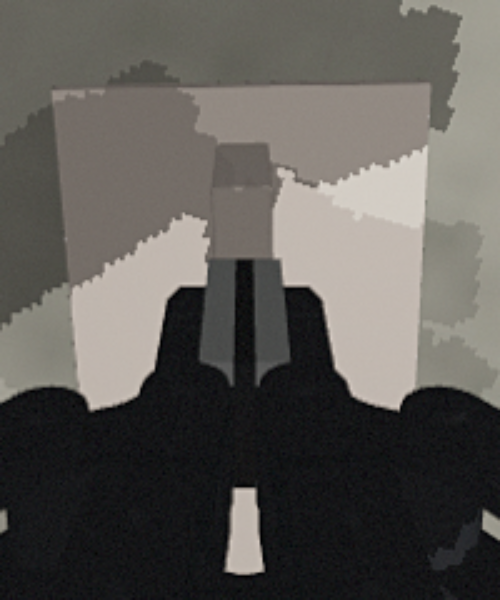

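```bash
python3 - <<'E'
from h import *
s=env.observe(); p=np.array(s['position']);R=np.array(s['tool_rot'])
w=env.get_image('wrist'); sd=env.get_image('side')
print(p,s['q'],'side tip/tcp',proj(sd,p+R@[0,0,.017]),proj(sd,p),'@z35',proj(sd,[p[0],p[1],.035]))
o=np.array([.5184,-.1632,0]);X=R[:,0];Z=np.array([0,0,1])
for x,z in[(62,33),(22,33),(22,5),(62,5)]: print(x,z,proj(sd,o+X*x/1e3+Z*z/1e3))
a,da=ray(w,(318,284)); b,db=ray(sd,(320,322))
t=np.linalg.lstsq(np.c_[da,-db],b-a,rcond=None)[0]; print('tri',a+da*t[0],b+db*t[1])
cv2.imwrite('pics/f.png',cv2.resize(sd['image'][260:380,240:400],None,fx=5,fy=5,interpolation=cv2.INTER_NEAREST))
E
```

```text
[ 0.5591 -0.1504  0.0266] [-26.7666  35.9557  84.1956   0.0004  59.8528  46.285 ] side tip/tcp [318.3009 334.9479] [318.3211 326.8698] @z35 [318.3309 322.8112]
62 33 [329.4987 321.4883]
22 33 [306.3637 326.5263]
22 5 [306.5434 339.8944]
62 5 [329.2722 334.769 ]
tri [ 0.5641 -0.15    0.0347] [ 0.5619 -0.1492  0.0356]
```

View pics/f.png

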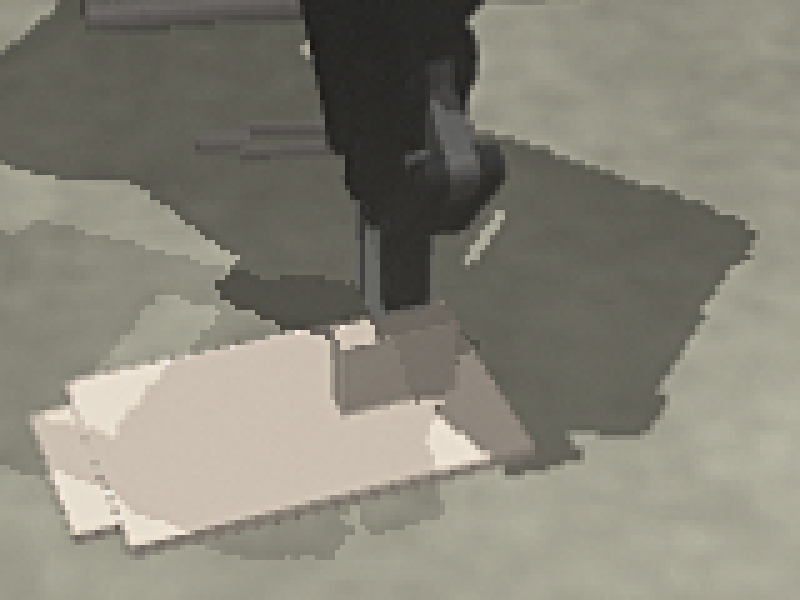

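Shut, the fingertips show just above the rib top (wrist image row 284, crop col 245). So they end roughly 25 mm short of the stated spot: the real tips are about 9 mm behind the reported TCP. I'll reopen, go lower with care, and close again.

```bash
python3 -m pendant '[[0.5,0,0,-0.01,0,0,0],[0.5,0,0,-0.01,0,0,0],[0.5,0,0,-0.01,0,0,0],[0.5,0,0,0.005,0,0,0],[0.5,0,0,0.012,0,0,0]]' 60
python3 -m pendant '[[0.5,0,0,0.004,0,0,0],[0.5,0,0,0.008,0,0,0]]'
python3 -m pendant '[[0,0,0,0,0,0,0],[0,0,0,0,0,0,0],[0,0,0,0,0,0,0],[0,0,0,0,0,0,0]]' 60
```

```text
time_s: 5.1
position: [0.5585, -0.1501, 0.0131]
tool_rot: [[0.957, 0.292, -0.002], [0.292, -0.957, 0.001], [-0.002, -0.002, -1.0]]
ft_force: [-0.1, 0.1, -0.7]
grip_width: 0.043
gripper_force: 0.0
time_s: 5.35
position: [0.5591, -0.1504, 0.0063]
tool_rot: [[0.957, 0.291, -0.0], [0.291, -0.957, 0.0], [-0.0, -0.0, -1.0]]
ft_force: [-0.1, -0.8, 0.4]
grip_width: 0.0429
gripper_force: 0.0
time_s: 5.85
position: [0.5593, -0.1505, 0.007]
tool_rot: [[0.957, 0.292, 0.001], [0.292, -0.957, -0.0], [0.0, 0.001, -1.0]]
ft_force: [0.2, 0.0, 2.7]
grip_width: 0.0097
gripper_force: 60.5
```

Gripped: width 10 mm at 60 N. Next I'll lift and carry it to where the cameras can see the bin.

```bash
python3 -m pendant '[[0,0,0,-0.02,0,0,0],[0,0,0,-0.06,0,0,0],[0,0,0,-0.11,0,0,0],[0,-0.005,-0.04,-0.15,0,0,0],[0,-0.01,-0.09,-0.19,0,0,0.05]]' 100
python3 -m pendant '[[0,-0.005,-0.05,-0.02,0,0,0.05],[0,-0.009,-0.1,-0.04,0,0,0.1],[0,-0.013,-0.15,-0.053,0,0,0.17],[0,-0.018,-0.21,-0.053,0,0,0.17],[0,-0.018,-0.21,-0.053,0,0,0.17]]'
python3 -m pendant '[[0,0,0,0,0,0,0],[0,0,0,0,0,0,0]]'
python3 - <<'E'
from h import *
s=env.observe(); print(s['time_s'],s['position'],s['tool_rot'],s['ft_force'])
for c in ['wrist','scene','side']:
    im=env.get_image(c); cv2.imwrite(f'pics/g_{c}.png',im['image'])
    for t in ['dock','ledge_ref','catch_ref','lid_front','lid_lip']:
        z=.06 if '_ref' in t else (.25 if 'lid' in t else 0)
        for d in env.tip_of(c,t)[:3]: print(c,t,np.array(d['centre']),d['conf'],onz(im,d['centre'],z)[:2])
w=cv2.imread('pics/g_wrist.png')[0:300,150:550]; 
cv2.imwrite('pics/g1.png',cv2.resize(w,None,fx=2,fy=2,interpolation=cv2.INTER_CUBIC))
a=cv2.imread('pics/g_scene.png')[205:325,280:430]; b=cv2.imread('pics/g_side.png')[190:280,225:375]
cv2.imwrite('pics/g2.png',np.hstack([cv2.resize(a,None,fx=2.6,fy=2.6),cv2.resize(b,None,fx=2.6,fy=312/90)]))
E
```

```text
time_s: 6.48
position: [0.5232, -0.0679, 0.1965]
tool_rot: [[0.971, 0.241, -0.0], [0.241, -0.971, 0.0], [-0.0, -0.0, -1.0]]
ft_force: [1.6, 0.9, -2.1]
grip_width: 0.0089
gripper_force: 102.0
time_s: 7.1
position: [0.4536, 0.1339, 0.2487]
tool_rot: [[0.997, 0.081, -0.0], [0.081, -0.997, 0.001], [-0.0, -0.001, -1.0]]
ft_force: [-0.3, -0.3, -2.4]
grip_width: 0.0086
gripper_force: 101.9
time_s: 7.35
position: [0.4556, 0.1299, 0.2483]
tool_rot: [[0.997, 0.074, -0.001], [0.074, -0.997, -0.0], [-0.001, 0.0, -1.0]]
ft_force: [0.9, 0.3, -2.0]
grip_width: 0.0088
gripper_force: 101.9
7.35 [0.4556 0.1299 0.2483] [[ 0.9972  0.0742 -0.0005]
 [ 0.0742 -0.9972 -0.0002]
 [-0.0005  0.0001 -1.    ]] [ 0.9067  0.3176 -2.0122]
wrist dock [301.8 118.6] 0.85 [0.5423 0.1535]
wrist dock [ 99.7 131.4] 0.79 [0.5106 0.3846]
wrist ledge_ref [304.5 193. ] 0.78 [0.4682 0.1436]
wrist ledge_ref [ 88.3 198.8] 0.56 [0.4452 0.368 ]
wrist catch_ref [293.4  27.1] 0.97 [0.6179 0.1629]
wrist catch_ref [31.7 41.8] 0.6 [0.5875 0.3985]
wrist lid_front [314.8 217.8] 0.84 [0.4925 0.1331]
wrist lid_lip [627.4 339.5] 0.66 [ 0.437
[... 396 characters left out ...]
0.4872 0.1314]
scene lid_front [314.4 163. ] 0.94 [0.6172 0.0743]
scene lid_front [334.8 265.8] 0.64 [0.7133 0.3437]
scene lid_lip [447.8 149.2] 0.79 [0.3459 0.1313]
scene lid_lip [357.4 149.5] 0.78 [0.5163 0.0606]
side dock [293.9 203.7] 0.8 [0.5184 0.3969]
side dock [302.5 251. ] 0.67 [0.5373 0.1468]
side ledge_ref [269.5 228.8] 0.89 [0.4684 0.1388]
side ledge_ref [268.2 186.7] 0.6 [0.4548 0.371 ]
side catch_ref [319.9 183.4] 0.65 [0.5861 0.3877]
side catch_ref [338.1 224.6] 0.6 [0.6144 0.1527]
side lid_front [238.1 410.5] 0.75 [ 0.4817 -0.5298]
side lid_front [273.  149.6] 0.58 [0.4851 0.0892]
side lid_lip [129.8 420.1] 0.71 [ 0.4005 -0.5393]
side lid_lip [200.1 151.6] 0.7 [0.3505 0.0859]
```

View pics/g1.png

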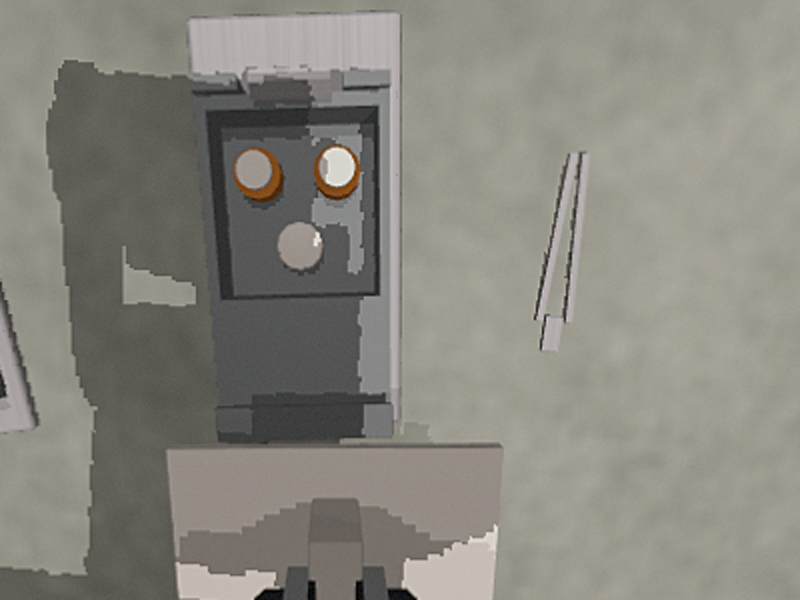

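Top view of the bin (zoomed 2x): ledge front edge at about (218,405)–(392,402), deck edge at (220,299)–(378,294), and the catch and stops at rows 75–90. The base plate's front edge is (189,17)–(400,13). I'll turn these into positions.

```bash
cat > m.py <<'E'
from h import *
im=env.get_image('wrist')
def P(u,v,z): return onz(im,(u/2+150,v/2),z)[:2]
pts={'plate_front':(P(189,17,.01),P(400,13,.01)),'deck':(P(220,299,.06),P(378,294,.06)),
'ledge':(P(218,406,.073),P(392,402,.073)),'side':(P(206,112,.06),P(220,299,.06)),'sideR':(P(379,107,.06),P(378,294,.06))}
for k,(a,b) in pts.items():
    d=b-a; print(k,a,b,(a+b)/2,np.linalg.norm(d),np.degrees(np.arctan2(d[1],d[0])))
E
python3 m.py
```

```text
plate_front [0.6424 0.2186] [0.6522 0.1119] [0.6473 0.1652] 0.10712984539919854 -84.70491739972535
deck [0.5084 0.1918] [0.5168 0.1131] [0.5126 0.1525] 0.07917216792198775 -83.89594643795964
ledge [0.4567 0.1896] [0.4654 0.1019] [0.461  0.1457] 0.08812795562135758 -84.31684909341307
side [0.5916 0.2001] [0.5084 0.1918] [0.55  0.196] 0.0836119405038413 -174.32686985835048
sideR [0.5997 0.1206] [0.5168 0.1131] [0.5583 0.1169] 0.08324898198856608 -174.81794639421375
```

View pics/g2.png

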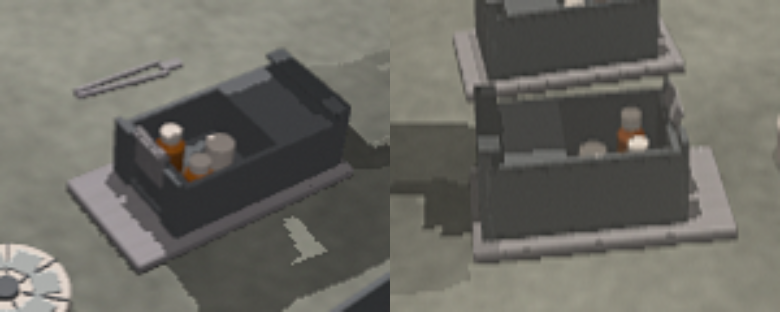

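```bash
cat >> m.py <<'E'
print('lid'); s=env.observe(); p=np.array(s['position']); R=np.array(s['tool_rot'])
z=p[2]-.007+.005
def T(q,z): return R.T@(np.r_[q,z]-p)*1e3
a,b=P(167,449,z),P(502,445,z); print(T(a,z),T(b,z),T((a+b)/2,z),np.linalg.norm(a-b))
for x in (a,b): print(x)
d=b-a; print(np.degrees(np.arctan2(d[1],d[0])), 'tool yaw',np.degrees(np.arctan2(R[1,0],R[0,0])))
for c,uv in (('wrist',(314.8,217.8)),('scene',(389.1,163.1)),('side',(273,149.6)),('scene',(447.8,149.2)),('side',(200.1,151.6))):
    i=env.get_image(c); print(c,T(onz(i,uv,z-.005)[:2],z-.005))
a=env.get_image('scene');b=env.get_image('side')
for n,u,v in (('front',(389.1,163.1),(273,149.6)),('lip',(447.8,149.2),(200.1,151.6))):
    o,d=ray(a,u);q,e=ray(b,v); t=np.linalg.lstsq(np.c_[d,-e],q-o,rcond=None)[0]; X=(o+d*t[0]+q+e*t[1])/2; print(n,X,R.T@(X-p)*1e3, o+d*t[0]-q-e*t[1])
E
python3 m.py | sed -n '/lid/,$p'
```

```text
lid
[ 32.6118 -40.8639   2.0011] [33.6367 42.1244  2.0016] [33.1242  0.6303  2.0014] 0.08299469204578055
[0.4847 0.174 ]
[0.492  0.0914]
-84.9502897275236 tool yaw 4.3421653673884615
wrist [34.7315 -0.5699  7.0014]
scene [22.1605 13.1244  7.001 ]
side [27.1684 18.0135  7.0012]
scene [-121.3493    2.3225    6.995 ]
side [-111.1375   10.9107    6.9955]
front [0.4815 0.1207 0.2413] [25.3994 12.0877  7.3023] [-0.0039  0.0008  0.0029]
lip [0.3405 0.1224 0.2411] [-115.0918   -0.3265    7.4717] [-0.0053  0.0009  0.0059]
```

```bash
cat > go.py <<'E'
# go.py dist_from_wall lateral height(mm) pitch(rad): tool shift/turn to put lip edge there; no args: report lip
from h import *; import sys
from scipy.spatial.transform import Rotation as Ro
W=np.array([.453,.1465,.06]); L=np.array([-116.7,.3,7])/1e3
yaw=np.radians(5.5); B=Ro.from_euler('z',yaw).as_matrix()
s=env.observe(); p=np.array(s['position']); R=np.array(s['tool_rot'])
F=Ro.from_euler('z',np.radians(5.0)).as_matrix()@np.diag([1,-1,-1])
print('t',s['time_s'],'lip now mm',B.T@(p+R@L-W)*1e3,'rot err to flat',(Ro.from_matrix(F.T@R)).as_rotvec(),'F bin',B.T@np.array(s['ft_force']),'tq',np.array(s['wrist_torque']),s['grip_width'])
if len(sys.argv)>4:
    a=list(map(float,sys.argv[1:5])); R1=F@Ro.from_euler('y',a[3]).as_matrix()
    p1=W+B@np.array(a[:3])/1e3-R1@L
    print('shift',R.T@(p1-p),'turn',Ro.from_matrix(R.T@R1).as_rotvec())
E
python3 go.py 25 0 40 0.2
```

```text
t 8.7 lip now mm [-115.8947  -13.8058  181.5399] rot err to flat [ 0.     -0.      0.0115] F bin [-0.2572  0.0479 -1.1948] tq [-0.0137 -0.095  -0.0259] 0.008779567922774742
shift [ 0.1369 -0.018   0.1185] turn [ 0.0011  0.2    -0.0115]
```

```bash
python3 -m pendant '[[0,0.035,-0.004,0.02,0,0.05,-0.003],[0,0.07,-0.009,0.05,0,0.1,-0.006],[0,0.105,-0.014,0.085,0.001,0.15,-0.009],[0,0.137,-0.018,0.1185,0.001,0.2,-0.0115],[0,0.137,-0.018,0.1185,0.001,0.2,-0.0115]]'
python3 -m pendant '[[0,0,0,0,0,0,0]]'>/dev/null
python3 go.py 20 0 4 0.2
python3 - <<'E'
from h import *
w=env.get_image('wrist')['image'];sd=env.get_image('side')['image'];sc=env.get_image('scene')['image']
cv2.imwrite('pics/h.png',np.hstack([cv2.resize(sc[190:330,280:430],(400,373)),cv2.resize(sd[180:320,225:375],(400,373))]))
E
```

```text
time_s: 9.32
position: [0.59, 0.1591, 0.127]
tool_rot: [[0.977, 0.087, 0.193], [0.086, -0.996, 0.017], [0.193, 0.0, -0.981]]
ft_force: [-0.2, 1.4, -0.7]
grip_width: 0.0088
gripper_force: 101.9
t 9.45 lip now mm [25.0152  0.057  40.7906] rot err to flat [-0.0001  0.2001 -0.0001] F bin [ 0.3411  0.4729 -0.0365] tq [-0.0284  0.0887 -0.0219] 0.008589681419393983
shift [-0.0122  0.0001  0.0351] turn [ 0.0001 -0.0001  0.0001]
```

View pics/h.png

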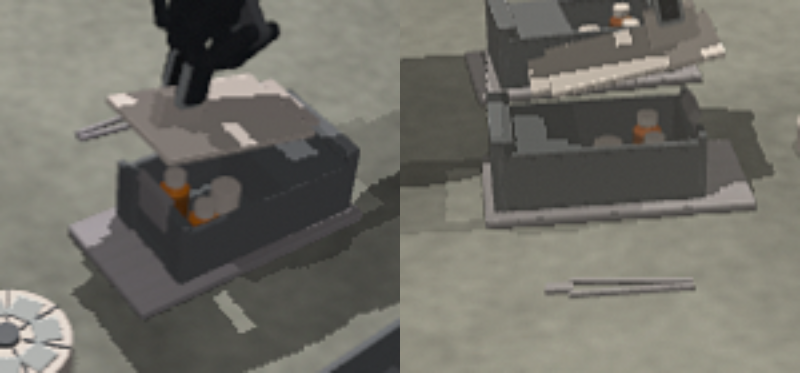

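The lid hovers over the bin with its front raised and its lip aimed at the ledge end. Now I'll lower it and feel for the deck.

```bash
python3 -m pendant '[[0,-0.004,0,0.012,0,0,0],[0,-0.009,0,0.025,0,0,0],[0,-0.012,0,0.034,0,0,0],[0,-0.012,0,0.034,0,0,0]]'
python3 go.py 20 0 1 0.2
python3 -m pendant '[[0,-0.0002,0,0.001,0,0,0],[0,-0.0004,0,0.002,0,0,0]]'; python3 go.py
python3 -m pendant '[[0,-0.0002,0,0.001,0,0,0],[0,-0.0002,0,0.001,0,0,0]]'; python3 go.py
```

```text
time_s: 10.1
position: [0.585, 0.1586, 0.0932]
tool_rot: [[0.977, 0.087, 0.196], [0.085, -0.996, 0.017], [0.197, 0.0, -0.98]]
ft_force: [0.3, 0.0, -1.7]
grip_width: 0.0087
gripper_force: 102.0
t 10.1 lip now mm [19.5068  0.0966  3.4328] rot err to flat [-0.0001  0.1979 -0.    ] F bin [ 0.2686 -0.0032 -1.7419] tq [-0.0077  0.097  -0.0252] 0.008657415376624273
shift [-0.      0.0001  0.0022] turn [0.0001 0.0021 0.    ]
time_s: 10.35
position: [0.5858, 0.1587, 0.0926]
tool_rot: [[0.976, 0.087, 0.199], [0.086, -0.996, 0.017], [0.199, 0.0, -0.98]]
ft_force: [0.3, -0.3, -1.8]
grip_width: 0.0087
gripper_force: 102.0
t 10.35 lip now mm [20.4255  0.098   2.4996] rot err to flat [-0.0002  0.2008 -0.0001] F bin [ 0.2501 -0.3501 -1.762 ] tq [0.0069 0.1802 0.0456] 0.008719480437156837
time_s: 10.6
position: [0.5856, 0.1587, 0.0913]
tool_rot: [[0.976, 0.087, 0.198], [0.086, -0.996, 0.017], [0.199, 0.0, -0.98]]
ft_force: [-0.5, -0.6, -1.7]
grip_width: 0.0085
gripper_force: 102.0
t 10.6 lip now mm [20.147   0.0972  1.2726] rot err to flat [-0.0001  0.2001 -0.0001] F bin [-0.5448 -0.5633 -1.6836] tq [0.0445 0.0973 0.0074] 0.008523997080631788
```

```bash
for i in 1 2; do :; done
python3 -m pendant '[[0,-0.0001,0,0.0005,0,0,0],[0,-0.0002,0,0.001,0,0,0]]' | grep -E 'ft|posi'; python3 go.py
python3 -m pendant '[[0,-0.0001,0,0.0005,0,0,0],[0,-0.0001,0,0.0005,0,0,0]]'| grep -E 'ft|posi'; python3 go.py
```

```text
position: [0.5856, 0.1587, 0.0903]
ft_force: [1.0, -0.7, -1.1]
t 10.85 lip now mm [20.2017  0.1008  0.238 ] rot err to flat [-0.0002  0.2002 -0.0001] F bin [ 0.9017 -0.8027 -1.1107] tq [-0.0254  0.1189 -0.0442] 0.009205675959870645
position: [0.5857, 0.1587, 0.0899]
ft_force: [1.0, 0.2, -1.1]
t 11.1 lip now mm [20.3315  0.0811 -0.1972] rot err to flat [-0.0001  0.2005 -0.    ] F bin [ 1.0285  0.1036 -1.1176] tq [ 0.0406  0.0461 -0.0111] 0.008620645714713441
```

```bash

python3 -m pendant '[[0,-0.0001,0,0.0005,0,0,0],[0,-0.0001,0,0.0005,0,0,0]]' >/dev/null; python3 go.py
python3 -m pendant '[[0,-0.0001,0,0.0005,0,0,0],[0,-0.0001,0,0.0005,0,0,0]]'>/dev/null; python3 go.py
```

```text
t 11.35 lip now mm [20.4036  0.0677 -0.6666] rot err to flat [-0.0002  0.2007 -0.    ] F bin [1.6613 0.1174 1.0494] tq [ 0.028  -0.0116  0.0589] 0.008759342871146089
t 11.6 lip now mm [20.379   0.0717 -1.1819] rot err to flat [-0.0002  0.2006 -0.0001] F bin [ 1.5913 -0.1641  0.4655] tq [ 0.0481 -0.0898 -0.0486] 0.008840284983687937
```

```bash

python3 -m pendant '[[0,0.0002,0,-0.0012,0,0,0],[0,-0.0037,0,-0.002,0,0,0],[0,-0.0077,0,-0.0028,0,0,0],[0,-0.0116,0,-0.0036,0,0,0],[0,-0.0116,0,-0.0036,0,0,0]]' >/dev/null; python3 go.py
python3 -m pendant '[[0,-0.002,0,-0.0004,0,0,0],[0,-0.004,0,-0.0008,0,0,0],[0,-0.004,0,-0.0008,0,0,0]]'>/dev/null; python3 go.py
```

```text
t 12.225 lip now mm [ 7.4151  0.2392 -0.1072] rot err to flat [-0.0001  0.1991 -0.0001] F bin [-0.5387  0.9062 -0.7634] tq [ 0.0292  0.2217 -0.0202] 0.008487405680584249
t 12.6 lip now mm [ 3.693   0.2523 -0.1157] rot err to flat [-0.0001  0.1995 -0.0001] F bin [ 0.2686 -0.0479  0.1649] tq [ 0.0441  0.1683 -0.0033] 0.00844969887189563
```

No resistance yet, so I'll go on in half- to one-millimetre steps until the wall answers.

```bash

python3 -m pendant '[[0,-0.001,0,-0.0002,0,0,0],[0,-0.002,0,-0.0004,0,0,0],[0,-0.002,0,-0.0004,0,0,0]]' >/dev/null; python3 go.py
python3 -m pendant '[[0,-0.0005,0,-0.0001,0,0,0],[0,-0.001,0,-0.0002,0,0,0]]'>/dev/null; python3 go.py
python3 -m pendant '[[0,-0.0005,0,-0.0001,0,0,0],[0,-0.0005,0,-0.0001,0,0,0]]'>/dev/null; python3 go.py
```

```text
t 12.975 lip now mm [ 1.8313  0.2611 -0.0976] rot err to flat [-0.0001  0.1998 -0.0001] F bin [ 0.2054  0.7904 -1.3229] tq [ 0.0176  0.0941 -0.0445] 0.008900318784691046
t 13.225 lip now mm [1.3382 0.2489 0.0149] rot err to flat [-0.0001  0.2011 -0.0001] F bin [ 2.3407 -0.3392 -0.121 ] tq [ 0.0715 -0.2989  0.0307] 0.009141839165970785
t 13.475 lip now mm [1.1803 0.2411 0.1502] rot err to flat [-0.0001  0.202   0.    ] F bin [4.703  0.2994 0.2644] tq [ 0.1607 -0.6098  0.106 ] 0.008746668355177203
```

The wall is met: +4.7 N, with the lip about 1.2 mm from my estimate, and well past the ledge front. Next I'll swing down about the lip.

```bash
for t in 0.15 0.10; do python3 go.py 1.3 0.24 0.2 $t | tail -1; done
```

```text
shift [0.0003 0.     0.0061] turn [ 0.0001 -0.052   0.    ]
shift [0.0002 0.     0.0119] turn [ 0.0001 -0.102   0.    ]
```

```bash

python3 -m pendant '[[0,0.0003,0,0.003,0,-0.026,0],[0,0.0003,0,0.0061,0,-0.052,0],[0,0.0003,0,0.0061,0,-0.052,0]]' >/dev/null; python3 go.py; 
python3 -m pendant '[[0,0,0,0.003,0,-0.025,0],[0,-0.0001,0,0.0058,0,-0.05,0],[0,-0.0001,0,0.0058,0,-0.05,0]]'>/dev/null; python3 go.py 1.3 0.24 0.0 0.06
```

```text
t 13.85 lip now mm [ 1.1508  0.2601 -0.3188] rot err to flat [-0.      0.1472  0.0001] F bin [5.1535 1.4599 1.08  ] tq [ 0.1992 -0.6973  0.0631] 0.008488133086410263
t 14.225 lip now mm [ 0.9556  0.2687 -0.3295] rot err to flat [-0.      0.0974  0.0001] F bin [5.157  0.1209 2.0325] tq [ 0.2263 -0.8188  0.0633] 0.008715724325801751
shift [0.0006 0.     0.0041] turn [ 0.     -0.0374 -0.0001]
```

```bash

python3 -m pendant '[[0,0.0003,0,0.0022,0,-0.019,0],[0,0.0003,0,0.0044,0,-0.0375,0],[0,0.0003,0,0.0044,0,-0.0375,0]]' >/dev/null; python3 go.py 
python3 -m pendant '[[0,0,0,0.0012,0,-0.01,0],[0,0,0,0.0023,0,-0.02,0],[0,0,0,0.0023,0,-0.02,0]]' >/dev/null; python3 go.py 1.3 0.24 0 0.02
```

```text
t 14.6 lip now mm [ 0.7477  0.3052 -0.1452] rot err to flat [-0.      0.0604 -0.    ] F bin [4.8786 1.4043 3.3917] tq [ 0.2637 -0.7851  0.074 ] 0.00868641270826377
t 14.975 lip now mm [ 0.6761  0.3196 -0.179 ] rot err to flat [ 0.      0.0411 -0.    ] F bin [7.1552 1.4068 2.0324] tq [ 0.3898 -0.969   0.0942] 0.008700187488318634
shift [0.0008 0.0001 0.0023] turn [-0.     -0.0211  0.    ]
```

```bash

python3 -m pendant '[[0,0.0005,0,0.0006,0,-0.005,0],[0,0.0005,0,0.0012,0,-0.01,0],[0,0.0005,0,0.0012,0,-0.01,0]]' >/dev/null; python3 go.py 
python3 -m pendant '[[0,0,0,0.0012,0,-0.01,0],[0,0,0,0.0012,0,-0.01,0]]' >/dev/null; python3 go.py 0.7 0.24 0 0.0
```

```text
t 15.35 lip now mm [ 0.6894  0.325  -0.2461] rot err to flat [-0.      0.0302 -0.    ] F bin [4.8376 1.5979 0.8712] tq [ 0.3259 -0.7929  0.0701] 0.008730024419299966
t 15.6 lip now mm [ 0.742   0.3367 -0.7031] rot err to flat [ 0.      0.0201 -0.    ] F bin [ 7.1985  0.9837 -1.415 ] tq [ 0.305  -1.041   0.0317] 0.008989547974254428
shift [0.0001 0.0001 0.0016] turn [-0.     -0.0201  0.    ]
```

```bash
python3 - <<'E'
from h import *
g=cv2.imread('pics/g_wrist.png'); im=env.get_image('wrist'); n=im['image']; cv2.imwrite('pics/i_wrist.png',n)
for d in env.trace('wrist','lid')[:2]:
    m=d['mask']; print(d['conf'],d['bbox'],[int(np.argmax(m[:,c])) for c in (250,270,290,350,370,390)])
print([(d['centre'],d['conf']) for d in env.tip_of('wrist','lid_front')])
for q in (g,n):
    e=cv2.cvtColor(q,cv2.COLOR_BGR2GRAY).astype(int)
    for c in (260,380): print(list(e[205:250:1,c]))
E
```

```text
0.87 [318.9, 314.4, 167.7, 191.5] [222, 222, 228, 227, 222, 222]
[([316.8, 222.1], 0.81)]
[np.int64(83), np.int64(81), np.int64(84), np.int64(83), np.int64(81), np.int64(82), np.int64(81), np.int64(79), np.int64(81), np.int64(80), np.int64(86), np.int64(64), np.int64(62), np.int64(60), np.int64(59), np.int64(59), np.int64(84), np.int64(100), np.int64(98), np.int64(119), np.int64(143), np.int64(144), np.int64(143), np.int64(144), np.int64(142), np.int64(143), np.int64(142), np.int64(140), np.int64(142), np.int64(141), np.int64(141), np.int64(145), np.int64(141), np.int64(141), np.int64(141), np.int64(142), np.int64(141), np.int64(142), np.int64(142), np.int64(143), np.int64(141), np.int64(141), np.int64(140), np.int64(143), np.int64(141)]
[np.int64(155), np.int64(154), np.int64(157), np.int64(154), np.int64(154), np.int64(157), np.int64(157), np.int64(157), np.int64(155), np.int64(153), np.int64(156), np.int64(155), np.int64(156), np.int64(154), np.int64(155), np.int64(159), np.int64(139), np.int64(102), np.int64(85), np.int64(134), np.int64(147), np.int64(143), np.int64(141), np.int6
[... 950 characters left out ...]
 np.int64(147), np.int64(149)]
[np.int64(56), np.int64(52), np.int64(70), np.int64(134), np.int64(145), np.int64(142), np.int64(140), np.int64(139), np.int64(141), np.int64(140), np.int64(140), np.int64(141), np.int64(143), np.int64(146), np.int64(126), np.int64(90), np.int64(89), np.int64(103), np.int64(98), np.int64(135), np.int64(150), np.int64(149), np.int64(148), np.int64(145), np.int64(146), np.int64(145), np.int64(149), np.int64(146), np.int64(147), np.int64(145), np.int64(147), np.int64(148), np.int64(148), np.int64(146), np.int64(149), np.int64(148), np.int64(145), np.int64(146), np.int64(147), np.int64(147), np.int64(147), np.int64(145), np.int64(146), np.int64(147), np.int64(148)]
```

```bash

python3 -m pendant '[[0,0.0006,0,0.0006,0,-0.005,0],[0,0.0006,0,0.0009,0,-0.01,0],[0,0.0006,0,0.0009,0,-0.01,0]]' >/dev/null; python3 go.py 
python3 -m pendant '[[0,0,0,0.0005,0,-0.005,0],[0,0,0,0.0005,0,-0.005,0]]' >/dev/null; python3 go.py
python3 -m pendant '[[0,0,0,0.0005,0,-0.005,0],[0,0,0,0.0005,0,-0.005,0]]' >/dev/null; python3 go.py
```

```text
t 16.125 lip now mm [ 0.6504  0.3081 -0.2103] rot err to flat [-0.0001  0.0089 -0.    ] F bin [ 5.3261  2.0689 -1.6242] tq [ 0.3391 -0.6367 -0.0033] 0.00887023784068727
t 16.375 lip now mm [0.6239 0.246  0.1392] rot err to flat [-0.0002  0.0042 -0.    ] F bin [ 2.414   1.644  -0.7969] tq [ 0.1489 -0.4146 -0.0363] 0.008695397084605311
t 16.625 lip now mm [0.6476 0.2273 0.2515] rot err to flat [-0.0003 -0.0007 -0.0001] F bin [ 1.3308  0.0554 -0.4511] tq [ 0.0765 -0.1836 -0.0005] 0.008905160960535816
```

```bash

python3 -m pendant '[[0,0,0,0.0005,0,-0.002,0],[0,0,0,0.0005,0,-0.002,0]]' | grep posi; python3 go.py
python3 -m pendant '[[0,0,0,0.0005,0,-0.002,0],[0,0,0,0.0005,0,-0.002,0]]' | grep posi; python3 go.py
python3 -m pendant '[[0,0,0,0.0005,0,-0.003,0],[0,0,0,0.0005,0,-0.003,0]]' | grep posi; python3 go.py
python3 - <<'E'
from h import *
for c in('side','scene'):
  im=env.get_image(c); cv2.imwrite(f'pics/j_{c}.png',im['image'])
  for t in('lid_front','lid_lip'): print(c,t,[(d['centre'],round(d['conf'],2),onz(im,d['centre'],.06)[:2]) for d in env.tip_of(c,t)[:3]])
a=cv2.imread('pics/j_scene.png')[200:320,285:425]; b=cv2.imread('pics/j_side.png')[190:280,230:370]
cv2.imwrite('pics/j.png',np.hstack([cv2.resize(a,(400,343),interpolation=cv2.INTER_CUBIC),cv2.resize(b,(400,343),interpolation=cv2.INTER_CUBIC)]))
E
```

```text
position: [0.5699, 0.1573, 0.0671]
t 16.875 lip now mm [0.6456 0.2172 0.3752] rot err to flat [-0.0003 -0.0022 -0.0002] F bin [-2.7314 -0.4962  4.8993] tq [-0.0677  0.3266  0.0148] 0.008659667712657236
position: [0.5699, 0.1573, 0.0671]
t 17.125 lip now mm [0.621  0.2121 0.5288] rot err to flat [-0.0004 -0.0039 -0.0002] F bin [-4.6772  0.0196  9.8622] tq [-0.0982  0.6946 -0.0268] 0.008408472920177138
position: [0.5698, 0.1573, 0.0671]
t 17.375 lip now mm [0.5741 0.2046 0.8478] rot err to flat [-0.0004 -0.0067 -0.0003] F bin [-6.8606 -0.1433 12.9943] tq [-0.1718  0.8788 -0.0498] 0.008798508542248958
side lid_front [([331.1, 222.7], 0.81, array([0.6   , 0.1624])), ([236.8, 411.8], 0.74, array([ 0.4482, -0.3587]))]
side lid_lip [([262.4, 231.4], 0.91, array([0.4541, 0.1275])), ([128.5, 419.3], 0.79, array([ 0.3133, -0.371 ])), ([307.9, 287.2], 0.57, array([ 0.544 , -0.0832]))]
scene lid_front [([338.4, 264.5], 0.84, array([0.6029, 0.1629])), ([315.0, 160.9], 0.84, array([ 0.4682, -0.2297])), ([221.7, 211.5], 0.72, array([ 0.7637, -0.1081]))]
scene lid_lip [([396.6, 239.6], 0.85, array([0.4518, 0.1451]))]
```

It meets a hard stop at 60 mm underside height, with the tool flat, which means seated under the catch. Now I'll relieve the press, release and withdraw.

```bash

python3 -m pendant '[[0,0.0006,0,-0.0013,0,0.006,0],[0,0.0006,0,-0.0013,0,0.006,0]]' >/dev/null; python3 go.py
python3 -m pendant '[[0.15,0,0,0,0,0,0],[0.3,0,0,0,0,0,0],[0.45,0,0,0,0,0,0],[0.45,0,0,0,0,0,0],[0.45,0,0,0,0,0,0]]' 20
python3 -m pendant '[[0.45,0,0,-0.005,0,0,0],[0.45,0,0,-0.02,0,0,0],[0.45,0,0,-0.05,0,0,0],[0.45,0,0,-0.09,0,0,0],[0.45,-0.02,0,-0.13,0,0,0]]'
python3 -m pendant '[[0.45,-0.05,0.04,0,0,0,0],[0.45,-0.1,0.09,0,0,0,0],[0.45,-0.14,0.14,0,0,0,0],[0.45,-0.14,0.14,0,0,0,0]]' |grep posi
python3 - <<'E'
from h import *
I={c:env.get_image(c) for c in('side','scene','wrist')}
for c,im in I.items():
  cv2.imwrite(f'pics/k_{c}.png',im['image'])
  for t in('lid_front','lid_lip'): print(c,t,[(np.array(d['centre']),round(d['conf'],2),onz(im,d['centre'],.06)[:2]) for d in env.tip_of(c,t)[:2]])
a=I['scene']['image'][200:320,285:425]; b=I['side']['image'][190:280,230:370]
cv2.imwrite('pics/k.png',np.vstack([np.hstack([cv2.resize(a,(400,343)),cv2.resize(b,(400,257+86))]),cv2.resize(I['wrist']['image'][0:200],(800,250))]))
E
```

```text
t 17.925 lip now mm [1.4726 0.2708 0.2286] rot err to flat [-0.0002 -0.0008 -0.0001] F bin [-0.8527  0.1178  2.27  ] tq [-0.0011  0.2447  0.0498] 0.008775633782264735
time_s: 18.55
position: [0.5708, 0.1574, 0.0672]
tool_rot: [[0.996, 0.087, -0.0], [0.087, -0.996, -0.0], [-0.001, 0.0, -1.0]]
ft_force: [0.0, -0.4, 0.7]
grip_width: 0.0385
gripper_force: 0.0
time_s: 19.18
position: [0.5513, 0.1556, 0.1993]
tool_rot: [[0.996, 0.087, 0.001], [0.087, -0.996, -0.0], [0.001, 0.0, -1.0]]
ft_force: [0.6, -0.1, -0.4]
grip_width: 0.0382
gripper_force: 0.0
position: [0.4223, 0.0022, 0.1985]
side lid_front [(array([238. , 412.7]), 0.88, array([ 0.4498, -0.3602])), (array([269. , 227.1]), 0.69, array([0.467 , 0.1467]))]
side lid_lip [(array([259.3, 229.6]), 0.83, array([0.4471, 0.136 ])), (array([131.1, 422.5]), 0.7, array([ 0.318 , -0.3761]))]
scene lid_front [(array([340.6, 263.5]), 0.65, array([0.5975, 0.1621])), (array([315.3, 163.2]), 0.61, array([ 0.4727, -0.2182]))]
scene lid_lip [(array([357.2, 149.4]), 0.7, array([ 0.3311, -0.2404])), (array([396.4, 238.5]), 0.57, array([0.4501, 0.1418]))]
wrist lid_front [(array([601. , 215.3]), 0.89, array([ 0.4481, -0.2526]))]
wrist lid_lip [(array([570.5, 335.3]), 0.91, array([ 0.3229, -0.2647])), (array([154.2, 174.2]), 0.63, array([0.4512, 0.1481]))]
```

View pics/k.png

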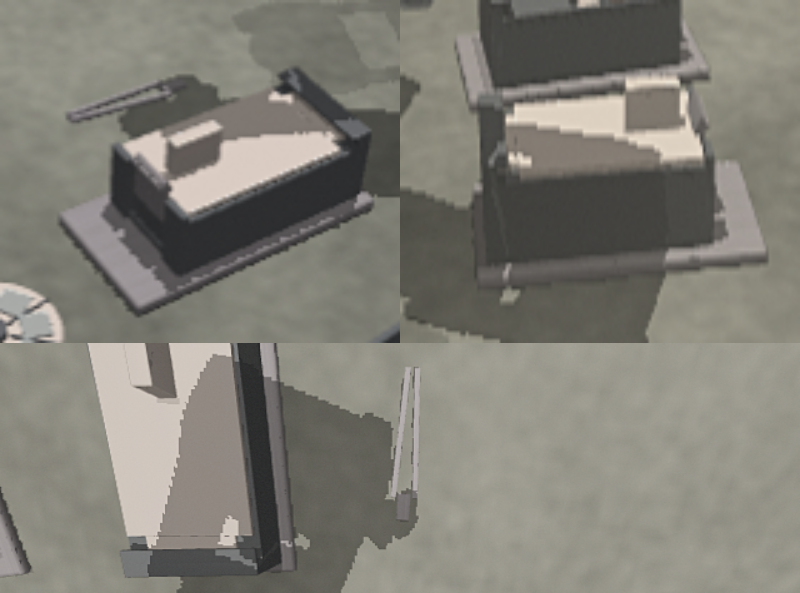

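The picture shows the lid flush on the bin. Its lip is under the ledge, the catch stands over the front edge (scene view near (150,165)), the bystanders look undisturbed and the arm is clear.

```bash
python3 -c "
from rig import env
print(env.close_job())"
```

```text
the job is handed in; nothing more can be done
None
```

The lid is back on the nearer grey bin, lip hooked under the ledge, front down under the catch and flush in the last picture, and the job was handed in at about 19 s; the lip may sit up to 0.9 mm off its wall, because my last relieving move shifted it slightly before release.

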